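Clot check: start the fresh tube, draw and tip the waiting one

TASK

The fresh blood sample is the red-capped tube in the small white stand: keep it upright, stand it fully home in a free well of the dry block and let go of it so that its clotting time starts. Then take the red-capped tube that was already waiting in the block, draw it right out, tip it to lean about 60 degrees from upright with its cap the higher end, and hold it still like that at least 15 cm above the worktop so that one can see whether the blood has set; finish while holding it there, nothing is put down. Leave the short vial, the thermometer and the other things around as they are.

Things in the scene. Friction and masses are not known exactly. Their poses are not given: they have to be found in the camera images.
- block: dry block, fixed: white housing 108 x 200 x 64 mm, grey panel on its front (-x) face; aluminium top face 70 mm above the worktop with four round wells 17.5 mm wide, 45 mm deep, 2 mm chamfer, in a row along y, 42 mm apart, at x = +12 mm. One well holds the waiting tube, one the thermometer, two are free. Origin: centre of the underside; x to the back, y along the row, z up
- well_1 (a point): centre of the round floor of well 1 of the dry block (the end at the block's -y), on the well's axis, 45 mm below its mouth in the block's top face; a standing tube's underside centre comes to this point; axes as block
- well_2 (a point): centre of the round floor of well 2 of the dry block (second from -y), on the well's axis, 45 mm below its mouth in the block's top face; a standing tube's underside centre comes to this point; axes as block
- well_3 (a point): centre of the round floor of well 3 of the dry block (third from -y), on the well's axis, 45 mm below its mouth in the block's top face; a standing tube's underside centre comes to this point; axes as block
- well_4 (a point): centre of the round floor of well 4 of the dry block (the end at +y), on the well's axis, 45 mm below its mouth in the block's top face; a standing tube's underside centre comes to this point; axes as block
- stand: small white tube stand, fixed, 56 x 137 x 66 mm: three places 17.5 mm wide in a row along y, 40 mm apart, tube floor 7 mm above the worktop, top of the perforated tier at 58 mm, grey end panels 66 mm high. One end place holds the fresh tube, the other the short vial, the middle is empty. Origin: centre of the underside; y along the row, z up
- fresh_tube: red-capped sample tube, 104 mm tall, 10 to 20 g: body 15.8 mm diameter up to 88 mm, red cap 20 mm diameter from 88 to 104 mm; it is closed and rigid. Origin: centre of its underside, z axis along the tube to the cap. It starts upright in an end place of the stand, its upper 53 mm clear above the stand's upper tier
- due_tube: red-capped sample tube, 104 mm tall, 10 to 20 g: body 15.8 mm diameter up to 88 mm, red cap 20 mm diameter from 88 to 104 mm; it is closed and rigid. Origin: centre of its underside, z axis along the tube to the cap. The waiting one: it starts upright in a well of the block, its upper 59 mm clear above the block
- vial: short clear swab vial with white cap, 19 mm diameter, 71 mm tall, standing in the other end place of the stand, to be left alone; loose. Origin: centre of the underside
- thermometer: steel plug thermometer with a round dial head 26 mm wide facing up, standing in a well of the block, its head 31 mm above the block's top; to be left alone; loose. Origin: centre of the underside
- label_roll: roll of white labels, 66 mm diameter, 30 mm high, lying on the worktop to the left of the work, loose, to be left alone. Origin: centre of the underside
- reagent_1: small white bottle with yellow cap, 43 mm wide, 84 mm tall, standing behind the work, loose, to be left alone. Origin: centre of the underside
- reagent_2: small white bottle with green cap, 43 mm wide, 84 mm tall, standing behind the work, loose, to be left alone. Origin: centre of the underside
There are look-alikes about, which are no part of the job. What is shaped like the due_tube but yellow is not meant. What is shaped like the fresh_tube but turquoise is not meant.

How it is judged:
By the outcome, as a careful person would: the job done as asked, in the order asked, and still so for the second after the job is handed in, while the arm keeps its last pose, push and grip.
It also fails if it takes over 51 s, if anything falls off the work surface, if the arm or the gripper's body presses on something with over 40 N, if the wrist force passes 120 N, or if a joint passes its speed limit or range.

ROBOT

A 6-joint arm with a two-finger parallel gripper is mounted at the origin on a cart in front of the work surface, level with it; the furniture and walls round the work are solid. World frame = base frame: x ahead of the robot, y to its left, z up, the work surface at z = 0. Lengths are in m, angles in rad, forces in N, time in s.
With the tool pointing down it reaches from about 0.275 to 0.825 m from the base axis. Payload 4.9 kg.
Tool frame: the origin (TCP) lies midway between the tips of the shut fingers; the grasp point (between the pads) lies 19 mm behind it (bot.grip_depth is the distance from the TCP to the grasp point, in m); z points along the fingers, y is the line along which they close (so a half turn about z gives the same grasp; the last joint's range is limited). The gripper opens to 85 mm and grips with 20 to 120 N. Pads are 22 mm wide; open, the fingers measure 114 mm over their backs; the gripper's body (76 mm by 85 mm) begins 54 mm behind the grasp point. The pads swing forward as they close: fully open they stand 13 mm farther back than shut.
Start: joints at [-1.441, 0.326, -0.193, 1.052, 0, 1.437], TCP at [0.143, -0.531, 0.231] pointing down, gripper open.
Joint ranges: [-2.65, 2.65], [-0.97, 1.79], [-1.3, 1.35], [-1.93, 2.1], [-1.47, 1.37], [-3.14, 3.14]. Speed limits (rad/s): [2.57, 2.57, 3.14, 3.14, 3.14, 3.14].

INTERFACE

Orientations are given as a unit quaternion [w, x, y, z].
In Python, from cell import bot gives the robot as it stands. Calls block until the motion is done:
- bot.move_pose(position, orientation): joint-space move of the TCP to a pose.
- bot.move_linear(position, speed=0.15, rotation=None, until_force=None): straight line of the TCP; rotation=None keeps the orientation; speed is the mean speed in m/s. With until_force (N) it stops when the force on the tool has changed by that much, and returns True; else False.
- bot.goto_joints(angles): joint-space move.
- bot.set_gripper(opening, grasp_force=None): opening from 0.0 (shut) to 1.0 (fully open); grasp_force is the grip in N (None keeps the last); returns when the fingers have stopped.
- bot.wait(seconds).
- bot.solve_ik(position, orientation): joint angles nearest the present ones, or None.
- bot.camera(name): name is "scene" or "top" or "wrist"; returns the picture (400x640x3 uint8, red, green, blue); there is no depth.
- bot.calibration(name): a dict with "mtx" (3x3 intrinsics, pixels), "k1" (the pictures are not rectified: a ray, as slopes to the right and down, at radius r is drawn at 1 + k1 r^2 times it, then the intrinsics apply), "extrinsics" (4x4, takes a point from world to camera coordinates); the wrist camera has in their place "hand_eye" (4x4, takes a point from camera to tool coordinates, whose origin is the TCP and whose axes are the flange's). Camera axes: x right, y down, z forward; pixel columns grow to the right and rows downward; lengths in m; the calibration is good to about 2 mm. A picture is of the moment at which its call begins: read the wrist's pose just before it. calibration takes no time and is no camera call.
A pose or a line that the arm cannot do raises bot.PlanningError and nothing moves.
- bot.close_job(): hands the job in; it is judged then, once.
Trained networks look in the newest picture that a camera, given by its name, has taken for a name from the list of things; names that differ only in an ending like _2 or _b are one class to them, and where a whole thing is asked for, a point or a joint stands for the part that bears it (a point fixed in the world has none). Each returns a list of dicts, best first, with "confidence" (0 to 1); they miss things now and then, are a little off and sometimes report something else, mostly with a low value. They report only what shows in the picture. A call takes as long as a camera call. They do not tell look-alikes from the thing itself.
- bot.search_frame(camera, thing): "bbox" ([left, top, width, height] in pixels, round what is visible of it).
Readings, each from a call of its own:
- bot.read_clock(): time.
- bot.read_joint_positions(): joint angles.
- bot.read_joint_vel(): joint speeds.
- bot.read_joint_efforts(): joint torques, N m.
- bot.read_position(): TCP position.
- bot.read_tool_rot(): TCP orientation.
- bot.read_ft_force(): force on the tool from outside, world axes, zero at the start.
- bot.read_moment(): the same for the moment, N m.
- bot.read_gripper_width(): opening from 0.0 (shut) to 1.0 (fully open).
- bot.read_finger_force(): force on a finger pad.
Only numpy, scipy, OpenCV 4.12 (cv2) and the standard library are available. Lean on these libraries where they do the work, as an engineer would, in place of code of your own. Each camera call takes 0.05 s, during which the arm holds its last target. There are 200 camera calls.

## Working session

There is one attempt and no reset: what is moved stays moved. The work goes in short steps, each a Python script; the robot and the scene stay as the last script left them, time stands still between calls to the robot, and variables do not carry over. Pictures are saved under pics/ and viewed, at most 10 in all, crops included, and the job is handed in when it is done.

```bash
ls; mkdir -p pics; python3 - <<'E'
from cell import bot
import cv2,numpy as np
for c in ("scene","top"):
    im=bot.camera(c); cv2.imwrite(f"pics/{c}0.png",im[:,:,::-1])
    k=bot.calibration(c); print(c,np.round(k["mtx"],1).tolist(),k["k1"],np.round(k["extrinsics"],3).tolist())
    for t in ("block","stand","fresh_tube","vial","thermometer"):
        print(t,[(np.round(d["bbox"]).tolist(),round(d["confidence"],2)) for d in bot.search_frame(c,t)])
k=bot.calibration("wrist");print(k)
print(bot.read_clock(), bot.grip_depth, bot.read_tool_rot())
E
```

```text
pics
scene [[454.6, 0.0, 321.4], [0.0, 454.6, 198.7], [0.0, 0.0, 1.0]] -0.026388632824196713 [[-0.549, -0.836, -0.003, 0.393], [-0.399, 0.265, -0.878, 0.277], [0.735, -0.481, -0.479, 0.732], [0.0, 0.0, 0.0, 1.0]]
block [([365.0, 171.0, 75.0, 56.0], 0.64)]
stand [([276.0, 206.0, 64.0, 55.0], 0.85)]
fresh_tube [([346.0, 187.0, 6.0, 42.0], 0.54), ([317.0, 196.0, 12.0, 42.0], 0.49)]
vial [([288.0, 224.0, 12.0, 25.0], 0.42)]
thermometer [([248.0, 178.0, 18.0, 36.0], 0.64)]
top [[427.4, 0.0, 317.7], [0.0, 427.4, 198.4], [0.0, 0.0, 1.0]] -0.01751927388022345 [[0.0, -1.0, 0.002, 0.093], [-0.992, -0.001, -0.129, 0.602], [0.129, -0.002, -0.992, 1.018], [0.0, 0.0, 0.0, 1.0]]
block [([366.0, 191.0, 94.0, 62.0], 0.62), ([274.0, 138.0, 16.0, 20.0], 0.6)]
stand [([262.0, 218.0, 61.0, 26.0], 0.6), ([422.0, 210.0, 13.0, 8.0], 0.33)]
fresh_tube [([332.0, 220.0, 12.0, 11.0], 0.46)]
vial []
thermometer []
{'mtx': array([[337.42130679,   0.        , 316.25876121],
       [  0.        , 337.42130679, 197.84978634],
       [  0.        ,   0.        ,   1.        ]]), 'k1': -0.046168240465761526, 'hand_eye': array([[-2.51415896e-04, -9.64811392e-01, -2.62942797e-01,
         6.68502857e-02],
       [ 9.99999959e-01, -2.07175102e-04, -1.95977940e-04,
         3.27933065e-04],
       [ 1.34606549e-04, -2.62942835e-01,  9.64811405e-01,
        -1.41374510e-01],
       [ 0.00000000e+00,  0.00000000e+00,  0.00000000e+00,
         1.00000000e+00]])}
0.6 0.0187 [1.62297412e-05 9.91315084e-01 1.31508188e-01 2.08933071e-06]
```

View pics/scene0.png

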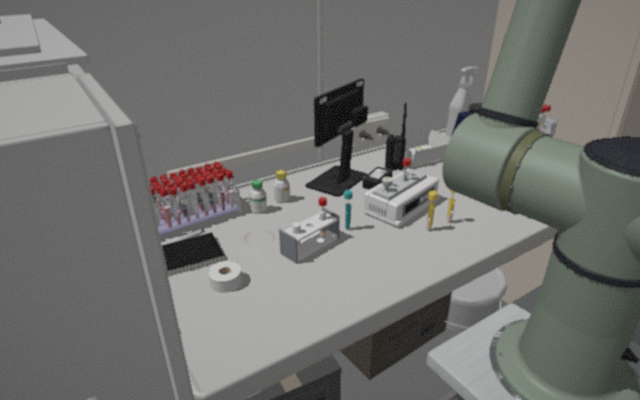

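View pics/top0.png

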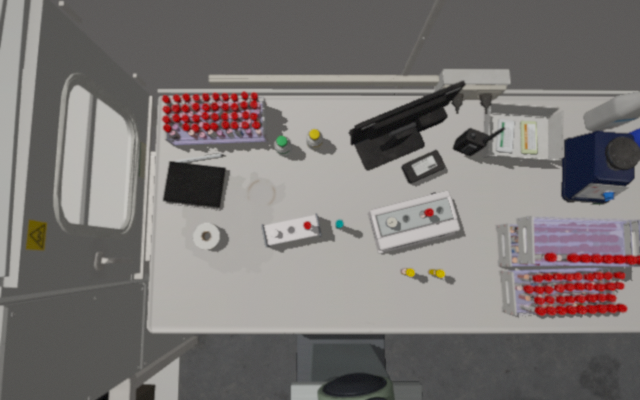

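The top view shows the stand at about (291,230), with the fresh red cap at (308,226) and the vial at (279,234). The block is at about (415,222). Its due tube cap is at (430,213), the thermometer at (391,222), and there are free holes near (406,218) and (439,210). Turquoise and yellow tubes stand loose at (339,224), (408,272) and (438,273). Next I'll locate things roughly from this and look with the wrist camera.

```bash
cat > h.py <<'E'
from cell import bot
import cv2, numpy as np
from scipy.spatial.transform import Rotation as R
def quat(r): q=r.as_quat(); return [q[3],q[0],q[1],q[2]]
def rot(q): return R.from_quat([q[1],q[2],q[3],q[0]])
def down(yaw):  # tool down, tool y (closing line) at world angle yaw (or +pi)
    y=np.array([np.cos(yaw),np.sin(yaw),0]); z=np.array([0,0,-1.]); x=np.cross(y,z)
    return R.from_matrix(np.c_[x,y,z])
def cam2world(name,pose=None):
    k=bot.calibration(name)
    if name!="wrist": return k,np.linalg.inv(np.array(k["extrinsics"]))
    T=np.eye(4); T[:3,:3]=rot(pose[1]).as_matrix(); T[:3,3]=pose[0]
    return k,T@np.array(k["hand_eye"])
def pix2world(name,px,z,pose=None):
    k,T=cam2world(name,pose)
    u=cv2.undistortPoints(np.array([[px]],float),np.array(k["mtx"]),np.array([k["k1"],0,0,0.]))[0,0]
    d=T[:3,:3]@np.r_[u,1]; o=T[:3,3]
    return o+d*(z-o[2])/d[2]
def world2pix(name,P,pose=None):
    k,T=cam2world(name,pose); E=np.linalg.inv(T)
    return cv2.projectPoints(np.atleast_2d(np.array(P,float)),cv2.Rodrigues(E[:3,:3])[0],E[:3,3],np.array(k["mtx"]),np.array([k["k1"],0,0,0.]))[0][:,0]
def shot(fn):
    pose=(np.array(bot.read_position()),np.array(bot.read_tool_rot()))
    im=bot.camera("wrist"); cv2.imwrite(fn,im[:,:,::-1]); return im,pose
E
python3 - <<'E'
from h import *
for n,p,z in [("fresh",(308,226),.111),("vial",(279,234),.078),("thermo",(391,222),.101),("due",(430,213),.129),("hole3",(406,218),.07),("hole1",(439,210),.07),("turq",(339,224),.104)]:
    P=pix2world("top",p,z); print(n,np.round(P,3))
f=pix2world("top",(308,226),.111); v=pix2world("top",(279,234),.078); a=np.arctan2(*(f-v)[[1,0]]); print("stand row",a)
t=pix2world("top",(391,222),.101); d=pix2world("top",(430,213),.129); b=np.arctan2(*(t-d)[[1,0]]); print("block row",b,np.linalg.norm(t-d))
for nm,c,row in (("fresh",f,a),("due",d,b)):
  for s in (1,-1):
    q=quat(down(row+s*np.pi/2)); 
    for off in (0,):
      j=bot.solve_ik([c[0],c[1],.30],q); print(nm,s,None if j is None else np.round(j,2))
E
```

```text
fresh [0.529 0.115 0.111]
vial [0.512 0.184 0.078]
thermo [ 0.539 -0.076  0.101]
due [ 0.557 -0.16   0.129]
hole3 [ 0.551 -0.118  0.07 ]
hole1 [ 0.57  -0.197  0.07 ]
turq [0.534 0.044 0.104]
stand row -1.3322786301490703
block row 1.7857067507832478 0.09003930290863398
fresh 1 [ 0.08  0.27 -0.09  1.21  0.    1.41]
fresh -1 [ 0.08  0.27 -0.09  1.21  0.   -1.73]
due 1 [-0.41  0.35  0.02  1.24  0.   -2.19]
due -1 [-0.41  0.35  0.02  1.24  0.    0.95]
```

```bash
python3 - <<'E'
from h import *
for n,p,y,th in [("stand",[.525,.125,.27],.24,("fresh_tube","stand","vial")),("block",[.556,-.15,.27],.22,("due_tube","thermometer","block"))]:
    bot.move_pose(p,quat(down(y))); bot.wait(.3)
    im,pose=shot(f"pics/w_{n}.png"); np.save(f"{n}.npy",np.r_[pose[0],pose[1]])
    for t in th: print(t,[(np.round(d["bbox"]).tolist(),round(d["confidence"],2)) for d in bot.search_frame("wrist",t)])
print(bot.read_clock())
E
```

```text
fresh_tube [([314.0, 168.0, 19.0, 27.0], 0.89), ([300.0, 221.0, 21.0, 44.0], 0.71)]
stand [([296.0, 69.0, 59.0, 135.0], 0.73)]
vial [([316.0, 90.0, 15.0, 23.0], 0.82)]
due_tube [([164.0, 165.0, 43.0, 31.0], 0.96), ([171.0, 100.0, 46.0, 24.0], 0.81), ([307.0, 174.0, 25.0, 32.0], 0.57)]
thermometer [([300.0, 81.0, 32.0, 30.0], 0.6)]
block [([257.0, 59.0, 102.0, 192.0], 0.83)]
5.3583
```

View pics/w_stand.png

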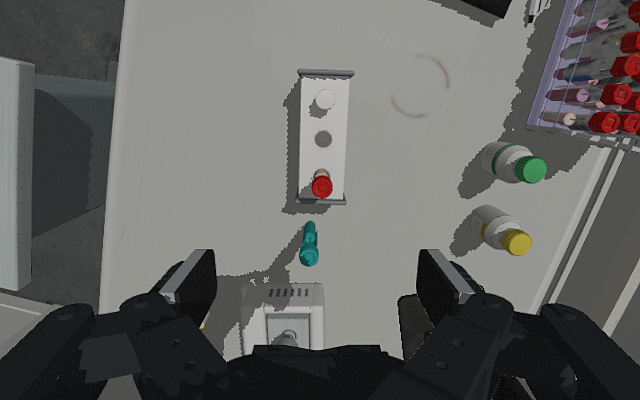

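View pics/w_block.png

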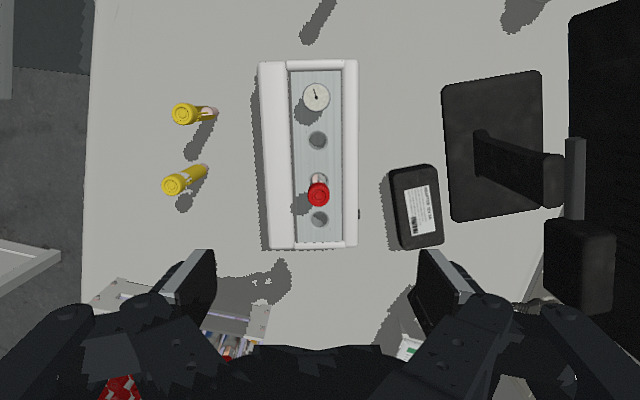

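Stand view: vial cap (324,99), empty place (323,139), fresh cap (322,186), turquoise look-alike (310,245). Block view: thermometer (316,97), free well 3 (318,140), due cap (318,193), free well 1 (320,218). Next I'll measure these to sub-pixel accuracy.

```bash
cat >> h.py <<'E'
from scipy.optimize import least_squares
def redblob(im,px,w=30):
    x,y=map(int,px); s=im[y-w:y+w,x-w:x+w].astype(int)
    m=((s[...,0]>90)&(s[...,0]>2*s[...,1])&(s[...,0]>2*s[...,2])).astype(np.uint8)
    n,l,st,c=cv2.connectedComponentsWithStats(m); i=1+np.argmax(st[1:,4])
    return c[i]+[x-w,y-w],st[i,4]
def caphull(xy,z0,pose):
    a=np.linspace(0,2*np.pi,60); P=[[xy[0]+.01*np.cos(t),xy[1]+.01*np.sin(t),z] for t in a for z in (z0+.088,z0+.104)]
    h=cv2.convexHull(world2pix("wrist",P,pose).astype(np.float32)); m=cv2.moments(h); return np.array([m["m10"],m["m01"]])/m["m00"],m["m00"]
def cappos(im,px,z0,pose):
    c,a=redblob(im,px); s=least_squares(lambda q:caphull(q,z0,pose)[0]-c,pix2world("wrist",c,z0+.1,pose)[:2],diff_step=1e-4)
    return s.x,c,a,caphull(s.x,z0,pose)[1]
def hole(im,px,pose,z,w=14):
    x,y=px; s=cv2.cvtColor(im[y-w:y+w,x-w:x+w],cv2.COLOR_RGB2GRAY)
    t,m=cv2.threshold(s,0,255,cv2.THRESH_BINARY_INV+cv2.THRESH_OTSU)
    n,l,st,c=cv2.connectedComponentsWithStats(m); i=l[w,w]
    return pix2world("wrist",c[i]+[x-w,y-w],z,pose)[:2],c[i]+[x-w,y-w],st[i].tolist()
E
python3 - <<'E'
from h import *
ld=lambda n:(cv2.imread(f"pics/w_{n}.png")[:,:,::-1],(np.load(n+".npy")[:3],np.load(n+".npy")[3:]))
im,p=ld("stand"); print("fresh",cappos(im,(322,186),.007,p)); print("mid",hole(im,(323,139),p,.058)); print("vial",pix2world("wrist",(324.5,99),.078,p))
im,p=ld("block"); print("due",cappos(im,(318,193),.025,p))
for h in ((318,140),(320,218)): print("hole",hole(im,h,p,.07))
print("thermo",pix2world("wrist",(316,97),.101,p))
A=cv2.imread("pics/w_stand.png")[60:260,270:370]; B=cv2.imread("pics/w_block.png")[55:255,250:370]
cv2.imwrite("pics/crop.png",np.hstack([cv2.resize(A,None,fx=3,fy=3,interpolation=2),cv2.resize(B,None,fx=3,fy=3,interpolation=2)]))
E
```

```text
fresh (array([0.53202032, 0.11947643]), array([321.8005618 , 186.67696629]), np.int32(356), 431.6403530542739)
mid (array([0.52421238, 0.15890046]), array([322.95238095, 138.73593074]), [6, 6, 17, 17, 231])
vial [0.51576078 0.19739209 0.078     ]
due (array([ 0.56015875, -0.15745961]), array([318.09068627, 194.08823529]), np.int32(408), 486.57948586763814)
hole (array([ 0.55042528, -0.11586866]), array([317.52123552, 139.8030888 ]), [5, 5, 18, 19, 259])
hole (array([ 0.57073774, -0.19691982]), array([319.33014354, 218.80382775]), [5, 7, 18, 16, 209])
thermo [ 0.54004578 -0.07657222  0.101     ]
```

View pics/crop.png

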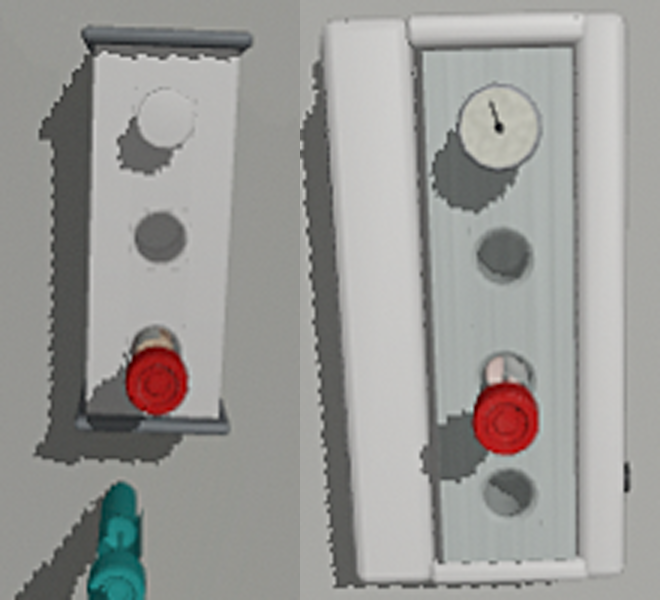

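Everything agrees with the given sizes: 83.6 mm between wells 1 and 3 (84 expected), and the stand pitch is 40.2 mm. I'll grip the cap and insert into well 1.

```bash
cat >> h.py <<'E'
SY,BY=.206,.249
H=.097-.0187   # TCP height above tube underside when gripping the cap
F=np.array([.5320,.1192]); W1=np.array([.5710,-.1971]); D=np.array([.5604,-.1569])
E
python3 - <<'E'
from h import *
bot.set_gripper(.6,40)
q=quat(down(SY))
bot.move_pose([*F,.24],q)
print(bot.move_linear([*F,.007+H],.12,until_force=8))
bot.set_gripper(0,40); print("w",bot.read_gripper_width(),bot.read_finger_force())
bot.move_linear([*F,.007+H+.03],.06)
print(bot.read_ft_force())
bot.move_linear([*F,.25],.2)
bot.move_pose([*W1,.20],quat(down(BY))); bot.wait(.3)
im,p=shot("pics/held.png"); print(bot.read_gripper_width(),bot.read_ft_force(),bot.read_clock())
print(cappos(im,world2pix("wrist",[*p[0][:2],p[0][2]-H+.1],p)[0],p[0][2]-H,p), p[0])
E
```

```text
False
w 0.21568899659852317 38.97030293941498
[-0.76041352 -0.64365094 -0.83293296]
0.21004846708786118 [0.93271823 0.02759316 0.33248123] 11.7333
(array([ 0.57137493, -0.19495339]), array([316.13118693, 273.96684286]), np.int32(2081), 2670.802059729118) [ 0.57133833 -0.19617179  0.20033361]
```

View pics/held.png

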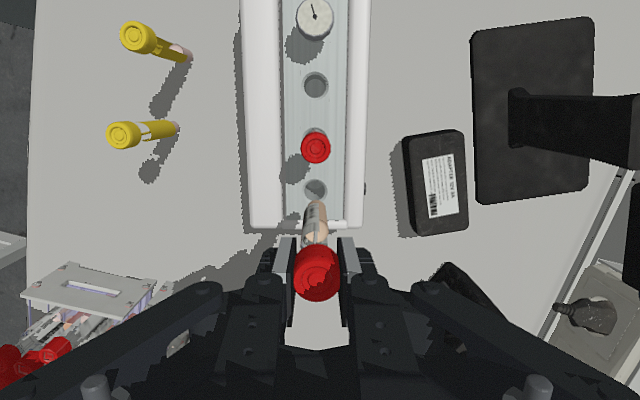

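The tube is held by its cap at (318,272), with its body running up to about (315,205). Well 1 is at (315,190), well 3 at (315,85) and the due cap at (316,147). Before lowering, I'll check the tool offset, the tube's tilt and the well in this view.

```bash
python3 - <<'E'
from h import *
for _ in range(4): print(np.round(bot.read_position(),4), end=' ')
im,p=shot("pics/held2.png"); p=(np.mean([bot.read_position() for _ in range(5)],0),p[1])
print(p, rot(p[1]).as_matrix()[:,1:].round(3).tolist())
b=p[0]-[0,0,H]
ax=p[0][:2]
print("pred bottom",world2pix("wrist",b,p),"body at 40",world2pix("wrist",b+[0,0,.04],p),"captop",world2pix("wrist",b+[0,0,.104],p))
print("W1 pred pix",world2pix("wrist",[[*W1,.07]],p),"due",world2pix("wrist",[*D,.129],p))
for h in ((315,85),(315,190)): print(hole(im,h,p,.07))
print(cappos(im,(316,147),.025,p)[0])
c=im[170:300,260:380,::-1]; cv2.imwrite("pics/heldcrop.png",cv2.resize(c,None,fx=5,fy=4.6,interpolation=2))
E
```

```text
[ 0.5712 -0.1963  0.2003] [ 0.5712 -0.1963  0.2003] [ 0.5712 -0.1963  0.2003] [ 0.5712 -0.1963  0.2003] (array([ 0.57121429, -0.19653426,  0.20022212]), array([1.80673585e-04, 6.13344887e-01, 7.89815177e-01, 6.46413383e-05])) [[0.969, 0.0], [0.248, -0.0], [0.0, -1.0]]
pred bottom [[315.66831228 206.77981689]] body at 40 [[315.5563468  227.17479057]] captop [[315.24009752 284.96337139]]
W1 pred pix [[315.34840935 189.28197119]] due [[314.5481438  147.36768218]]
(array([ 0.55053144, -0.11655966]), array([315.39506173,  84.17901235]), [3, 1, 24, 26, 486])
(array([ 0.57106179, -0.19807769]), array([315.12977099, 190.40966921]), [4, 3, 22, 25, 393])
[ 0.56080776 -0.15795927]
```

View pics/heldcrop.png

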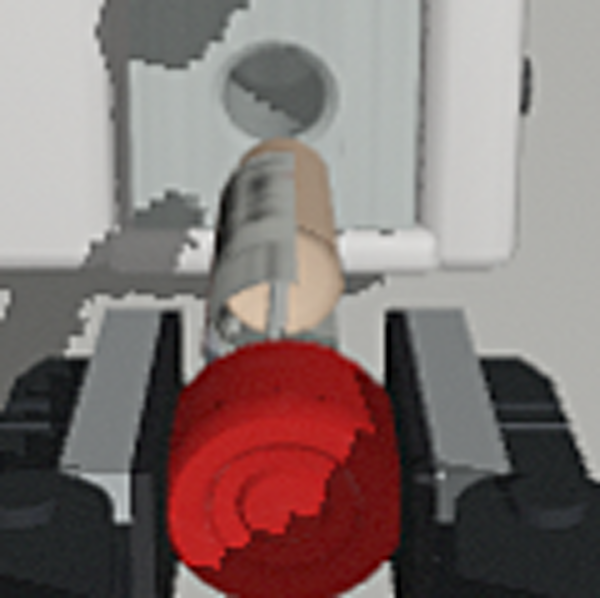

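```bash
python3 - <<'E'
from h import *
T=W1+[0,-.0005]
bot.move_linear([*T,.075+H],.12); bot.wait(.3); print(bot.read_position()-np.r_[T,.075+H])
im,p=shot("pics/over.png")
r=bot.move_linear([*T,.026+H],.04,until_force=5)
print(r,"bottom z",bot.read_position()[2]-H,bot.read_position()[:2],bot.read_ft_force(),bot.read_moment(),bot.read_clock())
c=im[150:290,260:380,::-1]; cv2.imwrite("pics/overcrop.png",cv2.resize(c,None,fx=5,fy=4.2,interpolation=2))
E
```

```text
[ 0.0004246  -0.00019765  0.00076738]
False bottom z 0.026163407242457706 [ 0.57096982 -0.19762953] [-0.60374398 -0.49286092 -0.54542551] [-0.18481237  0.14144368 -0.02779984] 14.05
```

It went in without contact. Now I'll release, retreat and check.

```bash
python3 - <<'E'
from h import *
T=W1+[0,-.0005]
bot.set_gripper(.5)
bot.move_linear([*T,.20],.15)
bot.move_pose([.556,-.15,.27],quat(down(.22))); bot.wait(.2)
im,p=shot("pics/placed.png")
for n,q in (("fresh",[*W1,.125]),("due",[*D,.125])): 
    r=cappos(im,world2pix("wrist",q,p)[0],.025,p); print(n,r)
    for z in (.020,.030): 
        s=cappos(im,world2pix("wrist",q,p)[0],z,p);print(z,s[0])
print(bot.read_clock(),hole(im,tuple(int(round(v)) for v in world2pix("wrist",[.5505,-.1162,.07],p)[0]),p,.07)[0])
c=im[55:255,250:370,::-1]; cv2.imwrite("pics/placedcrop.png",cv2.resize(c,None,fx=3,fy=3,interpolation=2))
# holding pose candidates
best=[]
j0=np.array(bot.solve_ik([*D,.25],quat(down(BY))))
for a in np.arange(-np.pi,np.pi,np.pi/12):
  for roll in np.arange(-np.pi,np.pi,np.pi/8):
    z=np.array([np.sin(np.pi/3)*np.cos(a),np.sin(np.pi/3)*np.sin(a),-.5]); y0=np.array([-np.sin(a),np.cos(a),0])
    x0=np.cross(y0,z); Rm=R.from_matrix(np.c_[x0,y0,z])*R.from_euler('z',roll)
    for P in ([.5,-.12,.30],[.5,0,.33],[.55,-.15,.33]):
      j=bot.solve_ik(P,quat(Rm))
      if j is not None: best.append((np.abs(np.array(j)-j0).max(),P,round(a,3),round(roll,3),np.round(j,2)))
best.sort(key=lambda t:t[0])
for b in best[:8]: print(b)
E
```

```text
fresh (array([ 0.5702706 , -0.19742008]), array([321.07692308, 237.39423077]), np.int32(416), 492.6813637102023)
0.02 [ 0.57076771 -0.1993653 ]
0.03 [ 0.56977344 -0.19547467]
due (array([ 0.5608328 , -0.15725354]), array([320.71090047, 193.7464455 ]), np.int32(422), 492.9146223159041)
0.02 [ 0.56116668 -0.15850254]
0.03 [ 0.56049888 -0.15600436]
15.8833 [ 0.55035766 -0.1160576 ]
(np.float64(0.7529485194738932), [0.5, -0.12, 0.3], np.float64(1.571), np.float64(-3.142), array([-0.77,  0.73,  0.16,  1.88,  0.67,  0.48]))
(np.float64(0.7529485194738932), [0.5, -0.12, 0.3], np.float64(1.571), np.float64(-2.749), array([-0.77,  0.73,  0.16,  1.88,  0.67,  0.87]))
(np.float64(0.7529485194738932), [0.5, -0.12, 0.3], np.float64(1.571), np.float64(-2.356), array([-0.77,  0.73,  0.16,  1.88,  0.67,  1.26]))
(np.float64(0.7529485194738932), [0.5, -0.12, 0.3], np.float64(1.571), np.float64(-1.963), array([-0.77,  0.73,  0.16,  1.88,  0.67,  1.65]))
(np.float64(0.7858999101345017), [0.5, 0, 0.33], np.float64(1.571), np.float64(-3.142), array([-0.61,  0.57, -0.04,  1.75,  0.79,  0.62]))
(np.float64(0.7858999101345017), [0.5, 0, 0.33], np.float64(1.571), np.float64(-2.749), array([-0.61,  0.57, -0.04,  1.75,  0.79,  1.01]))
(np.float64(0.7858999101345017), [0.5, 0, 0.33], np.float64(1.571), np.float64(-2.356), array([-0.61,  0.57, -0.04,  1.75,  0.79,  1.4 ]))
(np.float64(0.7858999101345017), [0.5, 0, 0.33], np.float64(1.571), np.float64(2.749), array([-0.61,  0.57, -0.04,  1.75,  0.79,  0.22]))
```

View pics/placedcrop.png

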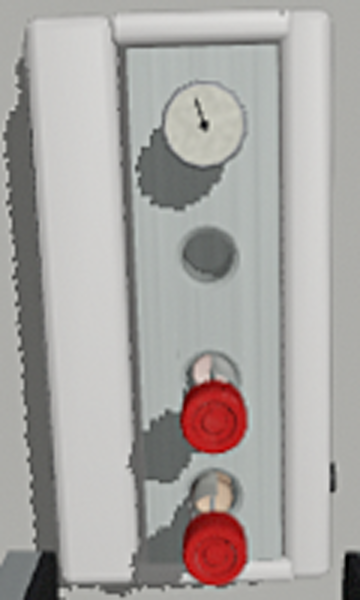

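The fresh tube stands home in well 1. Its cap is at the same level as the due tube's, 41–42 mm away, and the thermometer is untouched. Next I'll take the due tube from well 2 and tilt it.

```bash
python3 - <<'E'
from h import *
P=np.array([.5606,-.1572]); q=quat(down(BY))
bot.move_pose([*P,.24],q)
bot.move_linear([*P,.13],.15); 
print(bot.move_linear([*P,.025+H],.06,until_force=8))
bot.set_gripper(0,40); print("w",bot.read_gripper_width())
bot.move_linear([*P,.10+H],.06); print(bot.read_ft_force())
bot.move_linear([*P,.30],.15)
z=np.array([0,np.sin(np.pi/3),-.5]); x=np.array([0,.5,np.sin(np.pi/3)]); y=np.cross(z,x)
bot.move_pose([.5,-.12,.30],quat(R.from_matrix(np.c_[x,y,z]))); bot.wait(1)
m=rot(bot.read_tool_rot()).as_matrix(); print("tilt",np.degrees(np.arccos(-m[2,2])),bot.read_position(),"w",bot.read_gripper_width(),bot.read_finger_force(),np.abs(bot.read_joint_vel()).max(),bot.read_clock())
a,_=shot("pics/hw.png"); b=bot.camera("scene"); t=bot.camera("top")
B=cv2.resize(b[110:290,240:500],(640,443)); 
cv2.imwrite("pics/final.png",cv2.resize(np.vstack([np.hstack([a,b]),np.hstack([t,np.vstack([B[:400]])])])[:,:,::-1],(800,500),interpolation=cv2.INTER_AREA))
E
```

```text
False
w 0.21196365398276337
[ 0.05710351 -0.09208289  0.38194924]
tilt 60.00962190437987 [ 0.49996999 -0.12008222  0.29990631] w 0.21169327548618674 39.00942385196686 0.002635346075267034 21.9917
```

View pics/final.png

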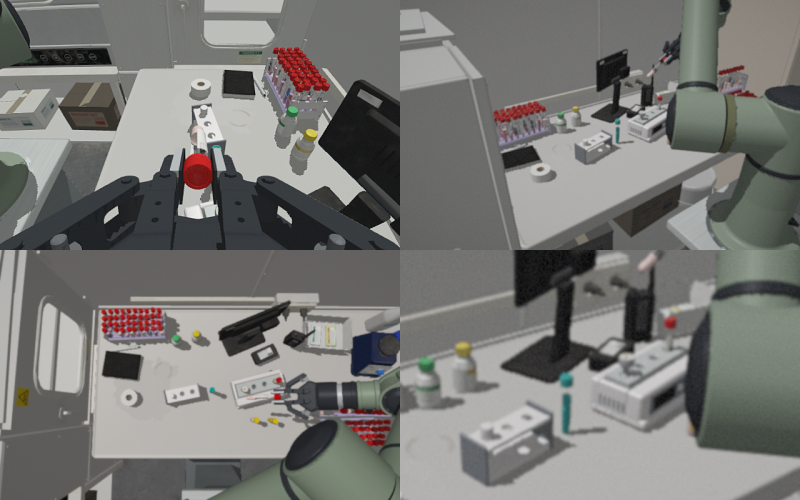

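The due tube is held tilted at 60° with its cap up. The fresh tube stands in the block (red cap at about (670,322) in the enlarged scene view), and everything else is in place.

```bash
python3 -c "
from cell import bot
print(bot.close_job())"
```

```text
the job is handed in; nothing more can be done
None
```

The job is handed in: the fresh tube stands released in well 1, and the gripper holds the due tube still at about 60° with its cap up, its lower end roughly 26 cm above the worktop.

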